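# Snap the last two clips of a storage dish's lid beneath its rim

### The job

The lid of the glass storage dish is on, but the clips on its front long side and on its right-hand short side still stand open. Only pushing with the fingertips or the outside of the fingers, fold each of these two clips down over the edge and press it in until its hook snaps beneath the glass rim and the clip stays shut, flat to the side. The other two clips stay shut; do not pick up, tip or shove the dish along, and leave the mug, the shaker and the sauce dish where they stand.

Things in the scene. Friction and masses are not known exactly. Their poses are not given: they have to be found in the camera images.
- dish: heavy glass storage dish of biscuits, 2.5 kg with its lid; loose, slides only if pushed sideways with about 20 N or more. Origin: centre of its underside. Lid 154 mm along the dish's own x, 214 mm along its y, top 78 mm high. Its -x side is the long front side (towards the robot), its -y side the right-hand short side. One clip in the middle of each side.
- clip_front_hinge (a point): middle of the front clip's hinge line, which runs along the dish's own y, 77 mm from the dish's axis and 74 mm above its underside. A shut panel hangs from 73 to 39 mm height, outer face 4 mm (thumb ridge 5 mm) outside the hinge line. Pushed in, its hook meets the rim at about 0.36 rad, passes it with about 5 N at the free edge, snaps in below about 0.14 rad and is held at 0; let go earlier it springs back out.
- clip_right_hinge (a point): middle of the right-hand clip's hinge line, which runs along the dish's own x, 107 mm from the dish's axis and 74 mm above its underside. The clip is built and works like the front one.
- clip_front (a joint): the hinged clip on the front long side of the lid, 110 mm wide: 0 = shut (hangs straight down, hooked beneath the glass rim), 1.57 = sticks out level, 2.7 = leans back over the lid; it grows as the clip swings out and up, and stays where it is left (light friction). Starts open.
- clip_right (a joint): the hinged clip on the right-hand short side of the lid, 80 mm wide: 0 = shut (hangs straight down, hooked beneath the glass rim), 1.57 = sticks out level, 2.7 = leans back over the lid; it grows as the clip swings out and up, and stays where it is left (light friction). Starts open.
- clip_back (a joint): the hinged clip on the back long side of the lid, 110 mm wide: 0 = shut (hangs straight down, hooked beneath the glass rim), 1.57 = sticks out level, 2.7 = leans back over the lid; it grows as the clip swings out and up, and stays where it is left (light friction). Starts shut.
- clip_left (a joint): the hinged clip on the left-hand short side of the lid, 80 mm wide: 0 = shut (hangs straight down, hooked beneath the glass rim), 1.57 = sticks out level, 2.7 = leans back over the lid; it grows as the clip swings out and up, and stays where it is left (light friction). Starts shut.
- clip_front_edge (a point): middle of the free edge of the front clip's panel, 35 mm from its hinge line; 39 mm above the worktop when shut
- clip_right_edge (a point): middle of the free edge of the right-hand clip's panel, 35 mm from its hinge line; 39 mm above the worktop when shut
- mug: white mug, body 86 mm wide, 112 mm high, handle to one side (115 mm in all); loose, bystander. Origin: under the middle of its whole length, handle included.
- shaker: steel seasoning shaker, 47 mm across, 82 mm high; loose, bystander. Origin: middle of its underside.
- small_dish: small white sauce dish, 74 mm across, 20 mm high; loose, bystander. Origin: middle of its underside.

How it is judged (in metres and radians):
At the end, for the whole second after the job is handed in: all four clips are shut within 0.12 rad and hold by themselves; the dish stands level on the worktop, at rest, within 50 mm of where it started; mug, shaker and sauce dish within 30 mm of where they stood (value of joint each of clip_front, clip_right, clip_back, clip_left below 0.12 rad and linear speed of dish below 0.01 m/s and angle between dish's own z axis and vertical below 0.03 rad and height (world z) of dish below 0.004 m and distance of dish from where it was at the start of the episode below 0.05 m and distance of each of mug, shaker, small_dish from where it was at the start of the episode below 0.03 m); the robot touches nothing.
It fails at once if the storage dish is lifted, tipped, or shoved more than 50 mm (height (world z) of dish above 0.012 m or angle between dish's own z axis and vertical above 0.12 rad or distance of dish from where it was at the start of the episode above 0.05 m).
It fails at once if the mug is moved more than 30 mm, lifted or tipped (distance of mug from where it was at the start of the episode above 0.03 m or height (world z) of mug above 0.015 m or angle between mug's own z axis and vertical above 0.3 rad).
It fails at once if the steel shaker is moved more than 30 mm, lifted or tipped (distance of shaker from where it was at the start of the episode above 0.03 m or height (world z) of shaker above 0.015 m or angle between shaker's own z axis and vertical above 0.3 rad).
It fails at once if the small white sauce dish is moved more than 30 mm, lifted or tipped (distance of small_dish from where it was at the start of the episode above 0.03 m or height (world z) of small_dish above 0.015 m or angle between small_dish's own z axis and vertical above 0.3 rad).
It also fails if it takes over 38 s, if anything falls off the work surface, if the arm or the gripper's body presses on something with over 40 N, if the wrist force passes 120 N, or if a joint passes its speed limit or range.

### The arm

A 6-joint arm with a two-finger parallel gripper is mounted at the origin on a cart in front of the work surface, level with it; the furniture and walls round the work are solid. World frame = base frame: x ahead of the robot, y to its left, z up, the work surface at z = 0. Lengths are in m, angles in degrees, forces in N, time in s.
With the tool pointing down it reaches from about 0.3 to 0.75 m from the base axis. Payload 8.5 kg.
Tool frame: the origin (TCP) lies at the very end of the fingers, on their centre line; the grasp point (between the pads) lies 19 mm behind it; x points along the fingers, y is the direction in which the jaws open and shut, and the axes are right-handed (so a half turn about x gives the same grasp; the last joint's range is limited). The gripper opens to 85 mm and grips with 20 to 120 N. Pads are 22 mm wide; open, the fingers measure 114 mm over their backs; the gripper's body (76 mm by 85 mm) begins 54 mm behind the grasp point. The pads swing forward as they close: fully open they stand 13 mm farther back than shut.
Start: joints at [59.971, 21.807, 74.336, -0, 83.858, -12.336], TCP at [0.167, 0.524, 0.2] pointing down, gripper open.
Joint ranges: [-178.18, 178.18], [-50.72, 133.34], [12.68, 142.11], [-81.47, 261.47], [9.98, 163.14], [-165.26, 165.26]. Speed limits (degrees/s): [136.94, 136.94, 180, 180, 180, 180].

### API

Orientations are given as a 3x3 rotation matrix whose columns are the frame's x, y, z axes.
In Python, from rig import sensors, cams, env gives the robot as it stands.
- The arm moves only by the shell command python3 -m crank 'ROWS' [FORCE]. ROWS is a JSON object of lists of equal length, an entry for each row: "hand": the closure in counts, from 0 (fully open) to 255 (shut); "translation": the shift along the tool's x, y, z in m, a list of three; "dr": the turn, a rotation vector about the tool's x, y, z in rad, a list of three. A call has 1 to 5 rows; each row is the pose to reach, as a shift and turn from the pose commanded when the call began, along the tool's axes at that moment; what a row does not reach only later rows make up. A row lasts 1/10 s, in which the tool goes at most 50 mm and 8.59 degrees, less where a joint would pass 70% of its speed; a pose out of reach is approached as far as the arm can. A call with a gripper value outside its range is refused whole. The fingers move at their own pace and stop on an object; FORCE is the grip in N (left out, the last holds). Time passes only in rows, so rows that repeat a pose let the fingers close. It gives the time, the measured TCP pose, the force and the opening at its end, in the units of the state.
- sensors.observe(): the state, without advancing time (a new reading comes with each control period).
- cams.get_image(name): name is "scene" or "side" or "wrist"; returns (picture, depth): 384x512x3 uint8, blue, green, red; 384x512 float32, m along the optical axis (not along the pixel's ray), 0 where there is no reading.
- cams.calibration(name): a dict with "vertical_fov" (degrees; the focal length in pixels is half the picture's height over the tangent of half this angle, whatever the lens; pixels are square), "cx", "cy" (the principal point, pixels), "extrinsics" (4x4, takes a point from camera to world coordinates). Camera axes: x right, y down, z forward; pixel columns grow to the right and rows downward; lengths in m; the calibration is good to about 2 mm. A picture is of the moment at which its call begins: read the wrist's pose just before it. calibration takes no time and is no camera call; for the wrist camera it gives the pose at the moment of the call.
- env.close_job(): hands the job in, once; it reports no verdict.
The state is a dict: "time_s": time; "q": joint angles; "qvel": joint speeds; "joint_efforts": joint torques, N m; "position": TCP position; "tool_rot": TCP orientation; "ft_force": force on the tool from outside, world axes, zero at the start; "wrist_torque": the same for the moment, N m; "grip_width": finger opening in m.
Only numpy, scipy, OpenCV 4.12 (cv2) and the standard library are available. Lean on these libraries where they do the work, as an engineer would, in place of code of your own. Each camera call takes 0.05 s, during which the arm holds its last target. There are 200 camera calls.

## Working session

There is one attempt and no reset: what is moved stays moved. The work goes in short steps, Python scripts to look and compute and a shell command to move; the robot and the scene stay as the last step left them, time stands still between calls to the robot, and variables do not carry over. Pictures are saved under pics/ and viewed, about 8 in all and at most 12, crops included, and the job is handed in when it is done.

```bash
ls; mkdir -p pics
cat > h.py <<'E'
import numpy as np, cv2
from rig import sensors, cams, env
def grab(name):
    c=cams.calibration(name); im,d=cams.get_image(name)
    f=im.shape[0]/2/np.tan(np.radians(c["vertical_fov"])/2)
    return im,d,f,c["cx"],c["cy"],np.array(c["extrinsics"])
def cloud(g):
    im,d,f,cx,cy,T=g
    v,u=np.mgrid[:d.shape[0],:d.shape[1]]
    P=np.stack([(u-cx)/f*d,(v-cy)/f*d,d],-1)
    return P@T[:3,:3].T+T[:3,3]
E
python3 - <<'E'
from h import *
s=sensors.observe();print(s["position"],np.round(s["tool_rot"],3),s["time_s"],s["ft_force"])
for n in("scene","side"):
    g=grab(n);cv2.imwrite(f"pics/{n}0.png",g[0]);np.savez(f"{n}0.npz",im=g[0],P=cloud(g),d=g[1],f=g[2],c=g[3:5],T=g[5]);print(n,g[2:])
E
```

```text
pics
[0.16699072 0.5236872  0.19891373] [[-0.001  0.304  0.953]
 [-0.001  0.953 -0.304]
 [-1.    -0.001 -0.   ]] 0.0 [0.37519015 0.04022492 0.18664409]
scene (np.float64(452.3880939713449), 261.6519545254047, 196.22741517866677, array([[ 0.55614363, -0.60534601,  0.56943873,  0.01366254],
       [-0.83091749, -0.41880632,  0.36630233, -0.35566335],
       [ 0.01674489, -0.67687331, -0.73590905,  0.87184905],
       [ 0.        ,  0.        ,  0.        ,  1.        ]]))
side (np.float64(359.8240149808955), 254.38727664974667, 188.34211078996768, array([[-0.96651429, -0.13741484,  0.21671936,  0.426892  ],
       [-0.25580396,  0.58293301, -0.77120259,  0.72268578],
       [-0.02035819, -0.800816  , -0.59856435,  0.58628687],
       [ 0.        ,  0.        ,  0.        ,  1.        ]]))
```

View pics/scene0.png

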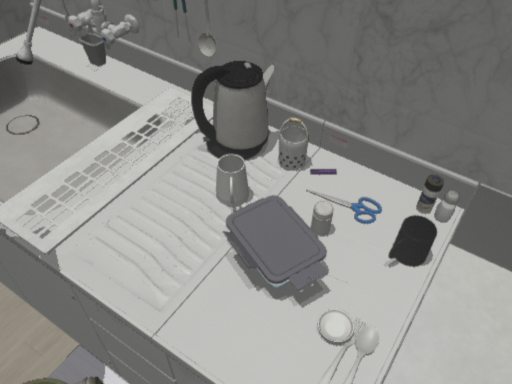

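View pics/side0.png

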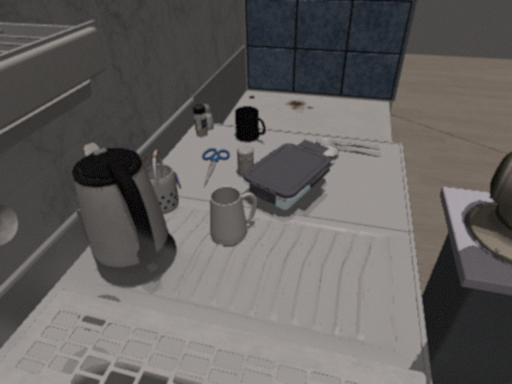

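The scene view shows the lid at about (275,238), with the right clip sticking out at (307,275) and the front clip along the lower-left edge at (245,255). The mug is at (232,180), the shaker at (322,218) and the sauce dish at (337,325). The side view agrees. Next I measure the lid and clips from depth.

Run:
```python
from h import *
z=np.load("scene0.npz");P=z["P"];im=z["im"];d=z["d"]
cx,cy=275,238
roi=np.zeros(d.shape,bool);roi[190:300,215:335]=1
g=im.max(2)
m=roi&(d>0)&(g<95)&(P[...,2]>.03)
print(m.sum(),np.histogram(P[m][:,2],np.arange(.03,.13,.005)))
top=roi&(d>0)&(g<110)&(abs(P[...,2]-.078)<.006)
n,l,st,c=cv2.connectedComponentsWithStats(top.astype(np.uint8));k=1+st[1:,4].argmax()
X=P[l==k][:,:2]
r=cv2.minAreaRect((X*1000).astype(np.float32));print("lid",r,len(X))
# colour-code height in a zoomed crop
crop=im[185:305,205:345];cv2.imwrite("pics/crop0.png",cv2.resize(crop,None,fx=5,fy=5,interpolation=cv2.INTER_CUBIC))
for nm,(u0,u1,v0,v1) in dict(mug=(215,250,155,205),shaker=(310,335,200,235),sd=(317,357,308,345)).items():
    q=P[v0:v1,u0:u1].reshape(-1,3);q=q[(q[:,2]>.012)&(q[:,2]<.13)]
    print(nm,np.percentile(q,[2,50,98],axis=0).round(3).tolist())
```

```text
518 (array([  3,   6,   4,   4,   2,   3,   0,  35, 145, 100,  78,  63,  55,
        20,   0,   0,   0,   0,   0]), array([0.03 , 0.035, 0.04 , 0.045, 0.05 , 0.055, 0.06 , 0.065, 0.07 ,
       0.075, 0.08 , 0.085, 0.09 , 0.095, 0.1  , 0.105, 0.11 , 0.115,
       0.12 , 0.125]))
lid ((539.6034545898438, -60.82257080078125), (248.4287567138672, 164.30853271484375), 67.10613250732422) 1603
mug [[0.597, 0.106, 0.014], [0.635, 0.138, 0.071], [0.688, 0.184, 0.11]]
shaker [[0.604, -0.122, 0.015], [0.665, -0.105, 0.066], [0.695, -0.08, 0.082]]
sd [[0.429, -0.287, 0.012], [0.478, -0.251, 0.016], [0.5, -0.217, 0.021]]
```

View pics/crop0.png

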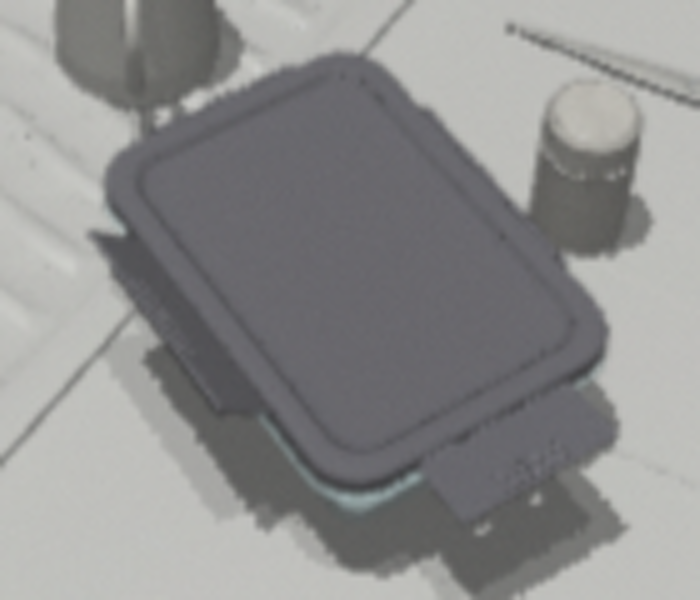

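```bash
cat >> h.py <<'E'
def lid(P,im,roi):
    m=roi&(im.max(2)<115)&(abs(P[...,2]-.077)<.007)
    X=P[m][:,:2]
    I=np.zeros((400,400),np.uint8)   # 2 mm cells, origin (0.1,-0.4)
    ij=((X-[.1,-.4])/.002).astype(int);I[ij[:,0],ij[:,1]]=255
    I=cv2.morphologyEx(I,cv2.MORPH_CLOSE,np.ones((7,7),np.uint8))
    I=cv2.morphologyEx(I,cv2.MORPH_OPEN,cv2.getStructuringElement(cv2.MORPH_ELLIPSE,(51,51)))
    c=max(cv2.findContours(I,0,2)[0],key=cv2.contourArea)
    p=c[:,0,::-1].astype(np.float32)*.002+np.float32([.101,-.399])
    r=cv2.minAreaRect(p*1000)
    return r
E
python3 - <<'E'
from h import *
z=np.load("scene0.npz");P=z["P"];im=z["im"];d=z["d"]
roi=np.zeros(d.shape,bool);roi[190:300,222:335]=1;roi&=d>0
r=lid(P,im,roi);print(r)
C=np.array(r[0])/1000;b=cv2.boxPoints(r)/1000;print(b)
e=[b[1]-b[0],b[2]-b[1]];ey=max(e,key=np.linalg.norm);ey=ey/np.linalg.norm(ey);ey*=np.sign(ey[1]);ex=np.array([ey[1],-ey[0]])
print("C",C,"ex",ex,"ey",ey,"yaw",np.degrees(np.arctan2(ex[1],ex[0])))
q=P[roi&(im.max(2)<115)];L=np.c_[(q[:,:2]-C)@ex,(q[:,:2]-C)@ey,q[:,2]]
f=L[(L[:,0]<-.085)&(L[:,0]>-.125)&(abs(L[:,1])<.05)&(L[:,2]>.03)]
rr=L[(L[:,1]<-.115)&(L[:,1]>-.155)&(abs(L[:,0])<.035)&(L[:,2]>.03)]
for nm,a,h,k in(("front",f,.077,0),("right",rr,.107,1)):
    o=-a[:,k]-h;zz=a[:,2]-.074
    print(nm,len(a),o.max(),np.percentile(np.arctan2(o,-zz),[10,50,90]), a[np.argsort(o)[-5:]].round(3).tolist())
E
```

```text
((536.5999755859375, -55.79998779296875), (239.70651245117188, 175.3077850341797), 63.43511962890625)
[[ 0.40460017 -0.12380038]
 [ 0.5614005  -0.20219995]
 [ 0.6685998   0.01220041]
 [ 0.5117995   0.09059998]]
C [ 0.53659998 -0.05579999] ex [ 0.8944287 -0.4472107] ey [0.4472107 0.8944287] yaw -26.564865
front 138 0.0176754566013433 [1.99466807 2.59569966 2.69974643] [[-0.094, 0.03, 0.095], [-0.094, 0.034, 0.098], [-0.094, 0.02, 0.097], [-0.095, 0.033, 0.096], [-0.095, 0.037, 0.098]]
right 156 0.021976007674363626 [1.64680466 1.7558838  1.91976159] [[-0.007, -0.128, 0.075], [-0.004, -0.128, 0.077], [-0.022, -0.129, 0.077], [-0.015, -0.129, 0.079], [-0.017, -0.129, 0.077]]
```

Run:
```python
from h import *
z=np.load("scene0.npz");T=z["T"];f=float(z["f"]);c=z["c"]
def ray(u,v,h):
    u=205+u/5-.4;v=185+v/5-.4
    D=T[:3,:3]@[(u-c[0])/f,(v-c[1])/f,1];s=(h-T[2,3])/D[2];return (T[:3,3]+s*D)[:2]
E={"front":[(120,220),(300,467)],"left":[(150,145),(290,72)],"back":[(435,112),(590,300)],"right":[(400,478),(590,378)]}
W={k:np.array([ray(*p,.074 if k in("front","right") else .076) for p in v]) for k,v in E.items()}
for k,w in W.items():
    t=w[1]-w[0];print(k,w.round(3).tolist(),np.degrees(np.arctan2(t[1],t[0])).round(1))
yaw=np.radians(-26.5)
for yaw in np.radians([-24,-26.5,-29]):
    ex=np.array([np.cos(yaw),np.sin(yaw)]);ey=np.array([-ex[1],ex[0]])
    a=[(W[k].mean(0)@ex) for k in("front","back")];b=[W[k].mean(0)@ey for k in("right","left")]
    print(np.degrees(yaw),"size",a[1]-a[0],b[1]-b[0],"C",(sum(a)/2*ex+sum(b)/2*ey).round(4))
P=z["P"]
for nm,p in dict(clipF=[(130,270),(160,320),(200,370),(220,400),(110,240),(250,395)],clipR=[(480,510),(540,480),(605,435),(500,470),(560,430)],top=[(300,250),(450,300)]).items():
    for u,v in p: print(nm,P[185+v//5,205+u//5].round(4))
```

```text
front [[0.507, 0.048], [0.445, -0.091]] -114.2
left [[0.549, 0.062], [0.623, 0.034]] -20.5
back [[0.641, -0.036], [0.586, -0.149]] -116.0
right [[0.464, -0.127], [0.551, -0.168]] -24.9
-24.000000000000004 size 0.15470967338726027 0.21030266784452417 C [ 0.5475 -0.0504]
-26.5 size 0.15495061754710182 0.2097753781391675 C [ 0.5478 -0.0506]
-29.000000000000004 size 0.154896604399625 0.20884876907866975 C [ 0.548  -0.0508]
clipF [0.4765 0.0179 0.0905]
clipF [ 0.4588 -0.0111  0.0968]
clipF [ 0.4496 -0.0381  0.0933]
clipF [ 0.4423 -0.0532  0.0929]
clipF [0.4841 0.0343 0.0915]
clipF [ 0.4594 -0.0566  0.0785]
clipR [ 0.4657 -0.1644  0.0793]
clipR [ 0.5416 -0.1589 -0.0036]
clipR [ 0.5275 -0.1886  0.0766]
clipR [ 0.4879 -0.1611  0.077 ]
clipR [ 0.5191 -0.1719  0.0764]
top [ 0.5381 -0.0297  0.0739]
top [ 0.5526 -0.0987  0.0734]
```

Ray casting puts the lid centre at (0.548, -0.051) with yaw about -25°, and the size agrees with 154 x 214 mm. The front clip stands at about 2.35 rad and the right clip at about 1.65 rad. I'll close the fingers and approach above the front clip.

```bash
python3 -m crank '{"hand":[255,255,255,255,255],"translation":[[0,-0.042,0.043],[0,-0.084,0.087],[0,-0.125,0.13],[0,-0.167,0.173],[0,-0.209,0.216]],"dr":[[0.03,0,0],[0.06,0,0],[0.09,0,0],[0.11,0,0],[0.127,0,0]]}' 40
cat > w.py <<'E'
from h import *
import sys
C=np.array([.5477,-.0506]);ya=np.radians(-25);ex=np.array([np.cos(ya),np.sin(ya)]);ey=np.array([-ex[1],ex[0]])
s=sensors.observe();R=np.array(s["tool_rot"]);p=np.array(s["position"])
print("t",round(s["time_s"],2),"p",p.round(4),"dish xy",((p[:2]-C)@ex).round(4),((p[:2]-C)@ey).round(4),"F dish",np.round([np.dot(s["ft_force"][:2],ex),np.dot(s["ft_force"][:2],ey),s["ft_force"][2]],1),"g",s["grip_width"])
if len(sys.argv)>1:
    a=[float(x) for x in sys.argv[1:4]];t=np.r_[C+a[0]*ex+a[1]*ey,a[2]];print("move tool",(R.T@(t-p)).round(4))
    Rg=np.array([[0,ey[0],ex[0]],[0,ey[1],ex[1]],[-1,0,0]])
    print("rot",cv2.Rodrigues(R.T@Rg)[0].ravel().round(4))
E
python3 w.py -.106 0 .15
```

```text
time_s: 0.6
position: [0.2859, 0.302, 0.1994]
tool_rot: [[-0.0, 0.422, 0.906], [-0.0, 0.906, -0.422], [-1.0, -0.0, -0.0]]
ft_force: [0.9, 0.3, 0.0]
grip_width: 0.0124
t 0.6 p [0.2859 0.302  0.1994] dish xy -0.3863 0.2089 F dish [0.7 0.6 0. ] g 0.012444954202748017
move tool [ 0.0494 -0.209   0.2802]
rot [ 0.0003 -0.0001  0.0002]
```

```bash
python3 -m crank '{"hand":[255,255,255,255,255],"translation":[[0,-0.029,0.039],[0,-0.058,0.077],[0,-0.087,0.116],[0,-0.116,0.155],[0,-0.145,0.194]],"dr":[[0,0,0],[0,0,0],[0,0,0],[0,0,0],[0,0,0]]}' && python3 -m crank '{"hand":[255,255,255,255,255],"translation":[[0.012,-0.03,0.04],[0.03,-0.06,0.08],[0.045,-0.064,0.086],[0.05,-0.064,0.086],[0.05,-0.064,0.086]],"dr":[[0,0,0],[0,0,0],[0,0,0],[0,0,0],[0,0,0]]}' >/dev/null
python3 w.py -.106 0 .15
python3 - <<'E'
from h import *
a=grab("scene");b=grab("wrist");np.savez("w1.npz",im=b[0],P=cloud(b),d=b[1])
cv2.imwrite("pics/s1.png",np.hstack([cv2.resize(a[0][150:330,170:370],(400,360)),cv2.resize(b[0],(400,300))[:300].__class__(np.pad(cv2.resize(b[0],(400,300)),((0,60),(0,0),(0,0))).shape,dtype=np.uint8,buffer=np.pad(cv2.resize(b[0],(400,300)),((0,60),(0,0),(0,0))).copy())]))
E
```

```text
time_s: 1.1
position: [0.4006, 0.0885, 0.1995]
tool_rot: [[-0.0, 0.422, 0.906], [0.0, 0.906, -0.422], [-1.0, 0.0, -0.0]]
ft_force: [1.4, 1.5, 0.4]
grip_width: 0.0001
t 1.6 p [ 0.4504 -0.0033  0.149 ] dish xy -0.1082 0.0018 F dish [0.3 0.3 0.2] g -0.00013868321956071646
move tool [-0.001  -0.0018  0.0022]
rot [ 0.0005 -0.0023  0.0002]
```

View pics/s1.png

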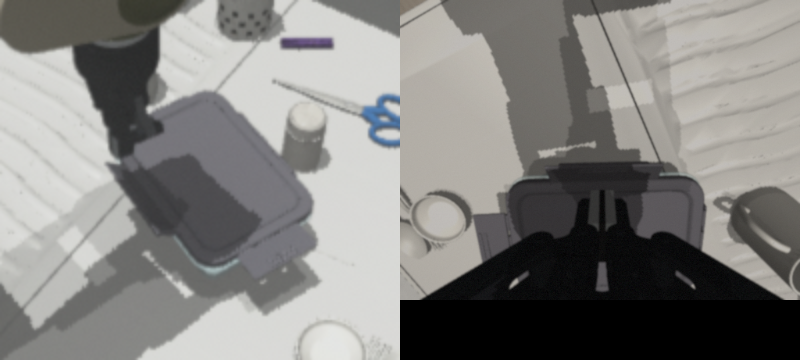

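The fingertips are over the front clip. In the wrist view the clip spans columns 555–660 at row 170 and the dish edges lie square to the tool, so the yaw is right. I'll check the clip edge position with the wrist depth.

Run:
```python
from h import *
z=np.load("w1.npz");P=z["P"];im=z["im"]
C=np.array([.5477,-.0506]);ya=np.radians(-25);ex=np.array([np.cos(ya),np.sin(ya)]);ey=np.array([-ex[1],ex[0]])
x=(P[...,:2]-C)@ex;y=(P[...,:2]-C)@ey;h=P[...,2]
f=384/300;f2=512/400
for u in(560,575,640,655,680):
    c=int((u-400)*f2);print(u,[(int(r/f),*np.round([x[r,c],y[r,c],h[r,c]],3).tolist()) for r in range(200,245,5)])
c=int(215/300*384);print([(k,*np.round([x[c,k],y[c,k],h[c,k]],3).tolist()) for k in (90,100,115,130,135,140,145,150,375,380,385,390,395)])
```

```text
560 [(156, -0.073, -0.054, -0.002), (160, -0.068, -0.053, -0.001), (164, -0.093, -0.04, 0.077), (167, -0.098, -0.037, 0.099), (171, -0.091, -0.038, 0.093), (175, -0.084, -0.04, 0.086), (179, -0.077, -0.041, 0.079), (183, -0.071, -0.042, 0.075), (187, -0.067, -0.042, 0.076)]
575 [(156, -0.073, -0.033, -0.002), (160, -0.068, -0.033, -0.001), (164, -0.094, -0.025, 0.078), (167, -0.097, -0.023, 0.096), (171, -0.091, -0.024, 0.091), (175, -0.084, -0.024, 0.086), (179, -0.077, -0.025, 0.079), (183, -0.071, -0.026, 0.076), (187, -0.067, -0.026, 0.077)]
640 [(156, -0.073, 0.051, -0.001), (160, -0.067, 0.052, -0.003), (164, -0.101, 0.037, 0.097), (167, -0.096, 0.037, 0.095), (171, -0.09, 0.038, 0.089), (175, -0.084, 0.039, 0.084), (179, -0.076, 0.041, 0.077), (183, -0.071, 0.041, 0.076), (187, -0.067, 0.041, 0.076)]
655 [(156, -0.074, 0.07, -0.0), (160, -0.067, 0.071, -0.002), (164, -0.101, 0.05, 0.097), (167, -0.096, 0.051, 0.094), (171, -0.09, 0.053, 0.089), (175, -0.083, 0.054, 0.084), (179, -0.076, 0.056, 0.076), (183, -0.071, 0.056, 0.076), (187, -0.066, 0.057, 0.075)]
680 [(156, -0.072, 0.104, -0.004), (160, -0.068, 0.104, -0.001), (164, -0.062, 0.104, -0.001), (167, -0.056, 0.105, -0.003), (171, -0.051, 0.106, -0.002), (175, -0.076, 0.084, 0.067), (179, -0.076, 0.081, 0.076), (183, -0.071, 0.082, 0.076), (187, -0.066, 0.083, 0.075)]
[(90, 0.015, -0.184, -0.003), (100, -0.035, -0.13, 0.077), (115, -0.034, -0.118, 0.076), (130, -0.035, -0.105, 0.076), (135, -0.032, -0.103, 0.072), (140, -0.033, -0.098, 0.074), (145, -0.034, -0.093, 0.076), (150, -0.033, -0.089, 0.075), (375, -0.035, 0.099, 0.076), (380, -0.034, 0.104, 0.075), (385, -0.034, 0.108, 0.075), (390, -0.032, 0.113, 0.073), (395, 0.016, 0.153, -0.004)]
```

The dish frame holds to about 2–3 mm, and the clip edge is at out 24 mm, z 97 mm. Now I push it down.

```bash
python3 -m crank '{"hand":[255,255,255,255,255],"translation":[[0.02,0,0.001],[0.035,0,0.001],[0.05,0,0.001],[0.06,0,0.001],[0.07,0,0.001]],"dr":[[0,0,0],[0,0,0],[0,0,0],[0,0,0],[0,0,0]]}'; python3 w.py
python3 -m crank '{"hand":[255,255,255,255,255],"translation":[[0.008,0,0],[0.016,0,0],[0.024,0,0],[0.032,0,0],[0.036,0,0]],"dr":[[0,0,0],[0,0,0],[0,0,0],[0,0,0],[0,0,0]]}' >/dev/null; python3 w.py
```

```text
time_s: 2.2
position: [0.4523, -0.0037, 0.0797]
tool_rot: [[0.001, 0.421, 0.907], [-0.0, 0.907, -0.421], [-1.0, 0.0, 0.001]]
ft_force: [-0.2, 0.4, -0.6]
grip_width: -0.0
t 2.2 p [ 0.4523 -0.0037  0.0797] dish xy -0.1063 0.0022 F dish [-0.4  0.3 -0.6] g -1.5390572550716e-05
t 2.7 p [ 0.4519 -0.0043  0.0427] dish xy -0.1064 0.0015 F dish [-0.6  0.  -0.8] g -0.00025596457909457575
```

```bash
python3 -m crank '{"hand":[255,255,255,255],"translation":[[0,0,0.003],[0,0,0.006],[0,0,0.008],[0,0,0.008]],"dr":[[0,0,0],[0,0,0],[0,0,0],[0,0,0]]}' >/dev/null; python3 w.py
python3 -m crank '{"hand":[255,255,255,255],"translation":[[0,0,0.001],[0,0,0.002],[0,0,0.003],[0,0,0.003]],"dr":[[0,0,0],[0,0,0],[0,0,0],[0,0,0]]}' >/dev/null; python3 w.py
python3 -m crank '{"hand":[255,255,255],"translation":[[0,0,0.001],[0,0,0.002],[0,0,0.002]],"dr":[[0,0,0],[0,0,0],[0,0,0]]}' >/dev/null; python3 w.py
```

```text
t 3.1 p [ 0.4599 -0.0079  0.0438] dish xy -0.0976 0.0016 F dish [-0.3 -0.1 -0.8] g 5.134135082515882e-06
t 3.5 p [ 0.4622 -0.0089  0.0436] dish xy -0.0951 0.0016 F dish [ 0.   0.5 -0.1] g -0.00016853529734676487
t 3.8 p [ 0.464  -0.0098  0.0435] dish xy -0.0931 0.0016 F dish [-0.  -1.1  0.7] g -0.00019857311072154143
```

```bash
for i in 1; do python3 -m crank '{"hand":[255,255,255],"translation":[[0,0,0.001],[0,0,0.002],[0,0,0.002]],"dr":[[0,0,0],[0,0,0],[0,0,0]]}' >/dev/null; done; python3 w.py
python3 -m crank '{"hand":[255,255,255],"translation":[[0,0,0.001],[0,0,0.002],[0,0,0.002]],"dr":[[0,0,0],[0,0,0],[0,0,0]]}' >/dev/null;  python3 w.py
python3 - <<'E'
from h import *
a=grab("scene");b=grab("wrist")
B=np.zeros((400,400,3),np.uint8);B[:300]=cv2.resize(b[0],(400,300))
cv2.imwrite("pics/s2.png",np.hstack([cv2.resize(a[0][185:305,205:325],(400,400),interpolation=cv2.INTER_CUBIC),B]))
E
```

```text
t 4.1 p [ 0.4658 -0.0106  0.0435] dish xy -0.0911 0.0016 F dish [-0.8 -0.2  1.2] g 0.00010572281638028221
t 4.4 p [ 0.4674 -0.0114  0.0435] dish xy -0.0893 0.0016 F dish [-2.5  0.4  1.7] g -4.8511180744859004e-05
```

View pics/s2.png

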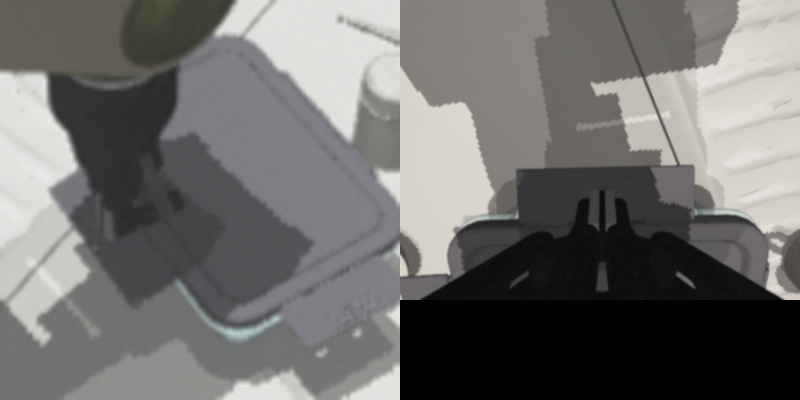

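The clip now appears to stick out roughly level (wrist rows 167–222) rather than nearly shut. I'll measure its angle with depth.

```bash
cat > d.py <<'E'
from h import *
C=np.array([.5477,-.0506]);ya=np.radians(-25);ex=np.array([np.cos(ya),np.sin(ya)]);ey=np.array([-ex[1],ex[0]])
def dish(P): return np.stack([(P[...,:2]-C)@ex,(P[...,:2]-C)@ey,P[...,2]],-1)
E
python3 - <<'E'
from d import *
b=grab("wrist");D=dish(cloud(b));f=512/400
for u in (530,550,570,602,625,640,660,685):
    c=int((u-400)*f);print(u,[(int(r/f),*D[r,c].round(3).tolist()) for r in range(205,300,9)])
E
```

```text
530 [(160, -0.089, -0.062, -0.002), (167, -0.082, -0.063, -0.002), (174, -0.106, -0.043, 0.068), (181, -0.101, -0.043, 0.068), (188, -0.097, -0.043, 0.069), (195, -0.093, -0.043, 0.07), (202, -0.088, -0.044, 0.071), (209, -0.084, -0.044, 0.072), (216, -0.08, -0.043, 0.074), (223, -0.075, -0.044, 0.074), (230, -0.071, -0.044, 0.075)]
550 [(160, -0.089, -0.044, -0.001), (167, -0.082, -0.045, -0.002), (174, -0.105, -0.031, 0.066), (181, -0.102, -0.031, 0.068), (188, -0.097, -0.031, 0.069), (195, -0.093, -0.031, 0.071), (202, -0.089, -0.031, 0.072), (209, -0.084, -0.031, 0.072), (216, -0.081, -0.031, 0.074), (223, -0.076, -0.031, 0.075), (230, -0.07, -0.031, 0.075)]
570 [(160, -0.089, -0.027, -0.002), (167, -0.082, -0.028, -0.002), (174, -0.106, -0.019, 0.068), (181, -0.101, -0.019, 0.068), (188, -0.098, -0.019, 0.07), (195, -0.093, -0.019, 0.071), (202, -0.089, -0.019, 0.072), (209, -0.085, -0.019, 0.073), (216, -0.08, -0.019, 0.074), (223, -0.073, -0.019, 0.071), (230, -0.071, -0.019, 0.076)]
602 [(160, -0.089, 0.001, -0.003), (167, -0.11, 0.001, 0.065), (174, -0.106, 0.001, 0.069), (1
[... 806 characters left out ...]
(223, -0.075, 0.025, 0.073), (230, -0.071, 0.025, 0.076)]
660 [(160, -0.089, 0.052, -0.001), (167, -0.11, 0.036, 0.066), (174, -0.106, 0.037, 0.067), (181, -0.102, 0.036, 0.07), (188, -0.098, 0.036, 0.07), (195, -0.094, 0.036, 0.071), (202, -0.088, 0.037, 0.07), (209, -0.085, 0.037, 0.073), (216, -0.081, 0.037, 0.074), (223, -0.075, 0.037, 0.074), (230, -0.072, 0.037, 0.076)]
685 [(160, -0.089, 0.074, -0.002), (167, -0.11, 0.052, 0.066), (174, -0.106, 0.051, 0.068), (181, -0.102, 0.052, 0.069), (188, -0.097, 0.052, 0.07), (195, -0.093, 0.052, 0.071), (202, -0.09, 0.052, 0.073), (209, -0.085, 0.052, 0.073), (216, -0.081, 0.052, 0.075), (223, -0.075, 0.053, 0.074), (230, -0.072, 0.052, 0.076)]
```

Run:
```python
from d import *
z=np.load("w1.npz");D=dish(z["P"])
for c in(240,250,258,266,276,288): print(c,[(r,*D[r,c].round(3).tolist()) for r in range(225,275,4)])
```

```text
240 [(225, -0.084, -0.012, 0.085), (229, -0.079, -0.013, 0.08), (233, -0.072, -0.013, 0.075), (237, -0.069, -0.013, 0.076), (241, -0.066, -0.013, 0.077), (245, -0.062, -0.013, 0.075), (249, -0.056, -0.013, 0.071), (253, -0.052, -0.013, 0.071), (257, -0.115, -0.006, 0.19), (261, -0.115, -0.006, 0.193), (265, -0.115, -0.006, 0.196), (269, -0.115, -0.006, 0.199), (273, -0.115, -0.006, 0.203)]
250 [(225, -0.084, -0.005, 0.084), (229, -0.078, -0.005, 0.079), (233, -0.073, -0.005, 0.075), (237, -0.069, -0.005, 0.076), (241, -0.066, -0.005, 0.076), (245, -0.119, -0.002, 0.186), (249, -0.119, -0.002, 0.189), (253, -0.119, -0.002, 0.193), (257, -0.119, -0.002, 0.196), (261, -0.119, -0.002, 0.199), (265, -0.119, -0.002, 0.203), (269, -0.119, -0.002, 0.206), (273, -0.119, -0.001, 0.209)]
258 [(225, -0.084, 0.002, 0.084), (229, -0.078, 0.002, 0.079), (233, -0.073, 0.002, 0.076), (237, -0.069, 0.002, 0.076), (241, -0.066, 0.002, 0.076), (245, -0.119, 0.002, 0.186), (249, -0.119, 0.002, 0.19), (253, -0.119, 0.002, 0.192), (257, -0.119, 0.002, 0.197), (261, -0.119, 0.002, 0.199), (265, -0.119, 0.00
[... 507 characters left out ...]
8), (233, -0.073, 0.016, 0.076), (237, -0.069, 0.016, 0.075), (241, -0.066, 0.016, 0.077), (245, -0.062, 0.016, 0.075), (249, -0.056, 0.017, 0.071), (253, -0.053, 0.017, 0.071), (257, -0.115, 0.01, 0.19), (261, -0.115, 0.009, 0.192), (265, -0.115, 0.009, 0.197), (269, -0.115, 0.009, 0.2), (273, -0.115, 0.009, 0.203)]
288 [(225, -0.083, 0.025, 0.084), (229, -0.078, 0.025, 0.079), (233, -0.073, 0.026, 0.076), (237, -0.069, 0.026, 0.076), (241, -0.066, 0.026, 0.076), (245, -0.062, 0.026, 0.075), (249, -0.056, 0.026, 0.072), (253, -0.053, 0.027, 0.072), (257, -0.049, 0.027, 0.071), (261, -0.115, 0.015, 0.193), (265, -0.115, 0.014, 0.196), (269, -0.115, 0.014, 0.199), (273, -0.115, 0.014, 0.202)]
```

```bash
python3 - <<'E'
from d import *
z=np.load("scene0.npz");T=z["T"];f=float(z["f"]);c=z["c"]
def pr(p):
    q=np.linalg.inv(T)@np.r_[p,1];return (q[:2]/q[2]*f+c).round(1)
for p in([.4504,-.0033,.149],[.4504,-.0033,.185],[.4674,-.0114,.0435],[.4674,-.0114,.078]):
    u=pr(p);print(p,u,"s1",(u-[170,150])*2,"s2",((u-[205,185])*400/120).round(0))
E
python3 - <<'E'
from d import *
b=grab("side");D=dish(cloud(b));np.savez("side2.npz",im=b[0],D=D)
cv2.imwrite("pics/side2.png",cv2.resize(b[0][90:240,200:360],(800,600)[:1]*1+(750,) if 0 else (640,600),interpolation=cv2.INTER_CUBIC))
p=np.linalg.inv(b[5])@np.array([.4674,-.0114,.0435,1]);print((p[:2]/p[2]*b[2]+[b[3],b[4]]-[200,90])*4)
p=np.linalg.inv(b[5])@np.array([.4674,-.0114,.078,1]);print((p[:2]/p[2]*b[2]+[b[3],b[4]]-[200,90])*4)
E
```

```text
[0.4504, -0.0033, 0.149] [230.8 234.7] s1 [121.6 169.4] s2 [ 86. 166.]
[0.4504, -0.0033, 0.185] [230.2 223.4] s1 [120.4 146.8] s2 [ 84. 128.]
[0.4674, -0.0114, 0.0435] [240.  260.8] s1 [140.  221.6] s2 [117. 253.]
[0.4674, -0.0114, 0.078] [239.7 251.6] s1 [139.4 203.2] s2 [116. 222.]
[472.96983417 395.26100766]
[477.81958349 350.07417681]
```

View pics/side2.png

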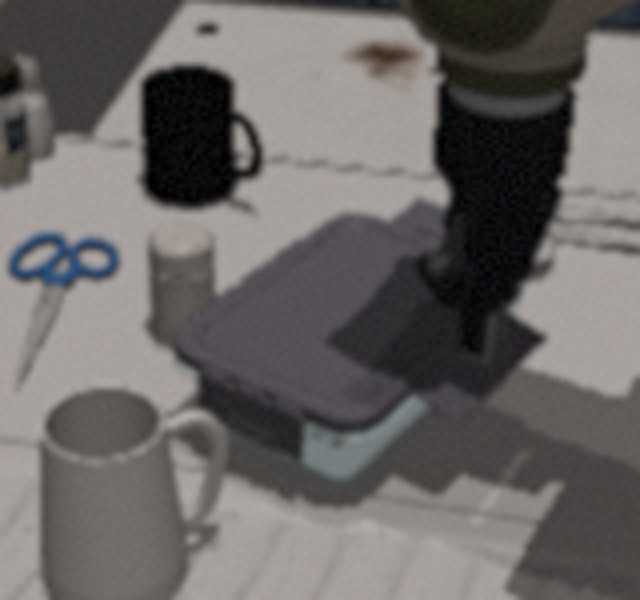

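The fingers actually end about 30 mm short of the reported TCP. The side view shows them ending on the panel at (478,350), and the panel angle of 1.38 rad fits that. I'll tilt the tool about 40° so the body clears the lid, then push with the tip corner using the corrected tip position.

```bash
python3 -m crank '{"hand":[255,255,255,255,255],"translation":[[-0.03,0,-0.01],[-0.056,0,-0.028],[-0.056,0,-0.028],[-0.056,0,-0.028],[-0.056,0,-0.028]],"dr":[[0,0,0],[0,-0.14,0],[0,-0.28,0],[0,-0.42,0],[0,-0.56,0]]}' >/dev/null; python3 -m crank '{"hand":[255,255],"translation":[[0,0,0],[0,0,0]],"dr":[[0,-0.14,0],[0,-0.14,0]]}'
cat > w.py <<'E'
from d import *
import sys
# usage: side(f/r) tilt_deg out z along : TCP target given for the *tip centre* corner model
s=sensors.observe();R=np.array(s["tool_rot"]);p=np.array(s["position"]);dl=.03
F=np.array(s["ft_force"]);n=ex if sys.argv[1]=="f" else ey;t=ey if n is ex else -ex;h=.077 if n is ex else .107
up=np.array([0,0,1.]);n3=np.r_[n,0];t3=np.r_[t,0]
def loc(q): return np.round([-(q[:2]-C)@n-h,(q[:2]-C)@t,q[2]],4)
tip=p-dl*R[:,0]
inner=tip+.011*R[:,2]
print("t",round(s["time_s"],2),"TCP out,along,z",loc(p),"tip",loc(tip),"corner",loc(inner),"F out,along,z",np.round([-F@n3,F@t3,F[2]],1))
if len(sys.argv)>2:
    a=np.radians(float(sys.argv[2]))
    X=np.cos(a)*-up+np.sin(a)*n3;Z=np.cos(a)*n3+np.sin(a)*up;G=np.c_[X,t3,Z]
    o,z=map(float,sys.argv[3:5]);al=float(sys.argv[5]) if len(sys.argv)>5 else 0
    T=np.r_[C-(h+o)*n+al*t,z]-.011*Z+dl*X   # corner at (o,al,z)
    print("move",(R.T@(T-p)).round(4),"rot",cv2.Rodrigues(R.T@G)[0].ravel().round(3),"TCP",T.round(3))
E
python3 w.py f 40 .040 .085; python3 w.py f 40 .028 .061;python3 w.py f 40 .019 .051;python3 w.py f 40 .0145 .047
```

```text
time_s: 5.3
position: [0.4415, -0.0121, 0.1009]
tool_rot: [[0.512, 0.447, 0.733], [-0.285, 0.894, -0.347], [-0.81, -0.031, 0.585]]
ft_force: [-0.0, 0.1, 1.0]
grip_width: 0.0
t 5.3 TCP out,along,z [ 0.0355 -0.01    0.1009] tip [ 0.0531 -0.0087  0.1252] corner [ 0.0441 -0.0088  0.1316] F out,along,z [0.  0.1 1. ]
move [ 0.0405  0.0116 -0.0217] rot [-0.003 -0.073  0.042] TCP [ 0.452 -0.006  0.055]
t 5.3 TCP out,along,z [ 0.0355 -0.01    0.1009] tip [ 0.0531 -0.0087  0.1252] corner [ 0.0441 -0.0088  0.1316] F out,along,z [0.  0.1 1. ]
move [ 0.067   0.0126 -0.0261] rot [-0.003 -0.073  0.042] TCP [ 0.462 -0.011  0.031]
t 5.3 TCP out,along,z [ 0.0355 -0.01    0.1009] tip [ 0.0531 -0.0087  0.1252] corner [ 0.0441 -0.0088  0.1316] F out,along,z [0.  0.1 1. ]
move [ 0.0804  0.0132 -0.0246] rot [-0.003 -0.073  0.042] TCP [ 0.471 -0.015  0.021]
t 5.3 TCP out,along,z [ 0.0355 -0.01    0.1009] tip [ 0.0531 -0.0087  0.1252] corner [ 0.0441 -0.0088  0.1316] F out,along,z [0.  0.1 1. ]
move [ 0.0862  0.0135 -0.0233] rot [-0.003 -0.073  0.042] TCP [ 0.475 -0.017  0.017]
```

```bash
python3 -m crank '{"hand":[255,255,255,255,255],"translation":[[0.02,0.006,-0.011],[0.04,0.012,-0.022],[0.055,0.012,-0.024],[0.067,0.013,-0.026],[0.067,0.013,-0.026]],"dr":[[0,-0.07,0.04],[0,-0.07,0.04],[0,-0.07,0.04],[0,-0.07,0.04],[0,-0.07,0.04]]}' >/dev/null; python3 w.py f 40 .019 .051;python3 w.py f 40 .0145 .047;python3 w.py f 40 .004 .046
python3 - <<'E'
from d import *
a=grab("scene");b=grab("side")
cv2.imwrite("pics/s3.png",np.hstack([cv2.resize(a[0][185:305,205:325],(400,400),interpolation=cv2.INTER_CUBIC),cv2.resize(b[0][110:210,250:350],(400,400),interpolation=cv2.INTER_CUBIC)]))
E
```

```text
t 5.8 TCP out,along,z [0.0076 0.0095 0.0662] tip [0.0256 0.0099 0.0901] corner [0.0169 0.0099 0.0967] F out,along,z [-0.4  0.2  0.5]
move [ 0.0359 -0.009  -0.0277] rot [ 0.003 -0.051  0.012] TCP [ 0.471 -0.015  0.021]
t 5.8 TCP out,along,z [0.0076 0.0095 0.0662] tip [0.0256 0.0099 0.0901] corner [0.0169 0.0099 0.0967] F out,along,z [-0.4  0.2  0.5]
move [ 0.0418 -0.0089 -0.0265] rot [ 0.003 -0.051  0.012] TCP [ 0.475 -0.017  0.017]
t 5.8 TCP out,along,z [0.0076 0.0095 0.0662] tip [0.0256 0.0099 0.0901] corner [0.0169 0.0099 0.0967] F out,along,z [-0.4  0.2  0.5]
move [ 0.0489 -0.0089 -0.0188] rot [ 0.003 -0.051  0.012] TCP [ 0.484 -0.021  0.016]
```

View pics/s3.png

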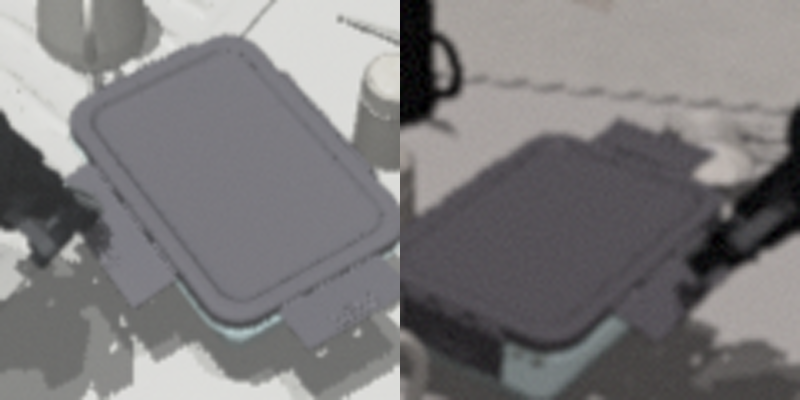

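The fingers now come in tilted at the panel's outer edge, (85,225) left and (690,280) right, with the panel still level. My readings were taken mid-motion, so I'll let the arm settle and read again.

```bash
python3 -m crank '{"hand":[255,255],"translation":[[-0.01,0,-0.02],[-0.01,0,-0.02]],"dr":[[0,0,0],[0,0,0]]}' >/dev/null; python3 -m crank '{"hand":[255,255],"translation":[[0,0,0],[0,0,0]],"dr":[[0,0,0],[0,0,0]]}' >/dev/null; python3 w.py f 40 .038 .075;  python3 w.py f 40 .028 .061; python3 w.py f 40 .019 .051
```

```text
t 6.3 TCP out,along,z [0.029  0.0111 0.0684] tip [0.0469 0.0115 0.0924] corner [0.0381 0.0115 0.099 ] F out,along,z [-0.3 -0.5 -0.2]
move [ 0.02   -0.0109 -0.0125] rot [-0.002 -0.057  0.013] TCP [ 0.453 -0.007  0.045]
t 6.3 TCP out,along,z [0.029  0.0111 0.0684] tip [0.0469 0.0115 0.0924] corner [0.0381 0.0115 0.099 ] F out,along,z [-0.3 -0.5 -0.2]
move [ 0.0372 -0.0107 -0.0129] rot [-0.002 -0.057  0.013] TCP [ 0.462 -0.011  0.031]
t 6.3 TCP out,along,z [0.029  0.0111 0.0684] tip [0.0469 0.0115 0.0924] corner [0.0381 0.0115 0.099 ] F out,along,z [-0.3 -0.5 -0.2]
move [ 0.0506 -0.0105 -0.0116] rot [-0.002 -0.057  0.013] TCP [ 0.471 -0.015  0.021]
```

```bash
python3 -m crank '{"hand":[255,255,255,255,255],"translation":[[0.02,-0.01,-0.012],[0.03,-0.01,-0.013],[0.037,-0.01,-0.013],[0.044,-0.01,-0.012],[0.05,-0.01,-0.012]],"dr":[[0,-0.05,0.013],[0,-0.05,0.013],[0,-0.05,0.013],[0,-0.05,0.013],[0,-0.05,0.013]]}' >/dev/null; python3 -m crank '{"hand":[255,255],"translation":[[0,0,0],[0,0,0]],"dr":[[0,0,0],[0,0,0]]}' >/dev/null; python3 w.py f 40 .012 .047;  python3 w.py f 40 .004 .046
python3 - <<'E'
from d import *
b=grab("scene");D=dish(cloud(b));L=D.reshape(-1,3);g=b[0].max(2).ravel()
m=(L[:,0]<-.081)&(L[:,0]>-.13)&(abs(L[:,1])<.055)&(L[:,2]>.03)&(L[:,2]<.1)&((L[:,1]<-.02)|(L[:,1]>.04))&(g<120)
q=L[m];print(len(q));
for lo in np.arange(-.12,-.08,.006):
    w=q[(q[:,0]>=lo)&(q[:,0]<lo+.006)];print(round(lo,3),len(w),np.median(w[:,2]).round(4) if len(w) else 0)
E
```

```text
t 7.0 TCP out,along,z [-0.0004  0.0111  0.059 ] tip [0.0174 0.0114 0.0831] corner [0.0086 0.0113 0.0896] F out,along,z [0.5 0.  0.3]
move [ 0.0329 -0.0108 -0.0262] rot [-0.003 -0.061  0.01 ] TCP [ 0.477 -0.018  0.017]
t 7.0 TCP out,along,z [-0.0004  0.0111  0.059 ] tip [0.0174 0.0114 0.0831] corner [0.0086 0.0113 0.0896] F out,along,z [0.5 0.  0.3]
move [ 0.0385 -0.0108 -0.0204] rot [-0.003 -0.061  0.01 ] TCP [ 0.484 -0.021  0.016]
30
-0.12 0 0
-0.114 10 0.0669
-0.108 12 0.0669
-0.102 2 0.0686
-0.096 4 0.07
-0.09 1 0.0707
-0.084 1 0.0742
```

```bash
python3 - <<'E'
from h import *
s=sensors.observe();print(np.round(s["q"],1),np.round(s["qvel"],2));print(np.array(s["tool_rot"]).round(3))
E
python3 w.py f 40 .004 .046
```

```text
[ -9.   20.2 122.9 -81.4  10.1   4.5] [ 0.05 -0.35  0.04 -0.05 -0.07  0.04]
[[ 0.535  0.43   0.727]
 [-0.26   0.903 -0.342]
 [-0.804 -0.006  0.595]]
t 7.05 TCP out,along,z [-0.0004  0.0111  0.0591] tip [0.0175 0.0114 0.0832] corner [0.0087 0.0114 0.0897] F out,along,z [-0.4 -0.6 -0.5]
move [ 0.0386 -0.0108 -0.0204] rot [-0.003 -0.061  0.01 ] TCP [ 0.484 -0.021  0.016]
```

Joint 4 (-81°) and joint 5 (10°) are at their limits, so a 40° tilt is out of reach there. A 20° tilt still clears the lid, so I'll back off and use that.

```bash
python3 w.py f 20 .038 .095; python3 -m crank '{"hand":[255,255,255,255,255],"translation":[[-0.01,0,-0.015],[-0.02,0,-0.025],[-0.02,0,-0.025],[-0.02,0,-0.025],[-0.02,0,-0.025]],"dr":[[0,0.1,0],[0,0.2,0],[0,0.3,0],[0,0.3,0],[0,0.3,0]]}' >/dev/null; python3 -m crank '{"hand":[255],"translation":[[0,0,0]],"dr":[[0,0,0]]}' >/dev/null; python3 w.py f 20 .038 .085;python3 w.py f 20 .028 .061; python3 w.py f 20 .019 .051; python3 -c "
from h import *
print(np.round(sensors.observe()['q'],1))"
```

```text
t 7.05 TCP out,along,z [-0.0004  0.0111  0.0591] tip [0.0175 0.0114 0.0832] corner [0.0087 0.0114 0.0897] F out,along,z [-0.4 -0.6 -0.5]
move [-0.0259 -0.0114 -0.0285] rot [-0.004  0.288  0.009] TCP [ 0.443 -0.002  0.063]
t 7.65 TCP out,along,z [0.025  0.0022 0.0609] tip [0.0367 0.0035 0.0885] corner [0.0266 0.0034 0.0928] F out,along,z [ 0.3 -0.3  0. ]
move [ 0.0022 -0.0023 -0.015 ] rot [-0.016  0.051  0.045] TCP [ 0.443 -0.002  0.053]
t 7.65 TCP out,along,z [0.025  0.0022 0.0609] tip [0.0367 0.0035 0.0885] corner [0.0266 0.0034 0.0928] F out,along,z [ 0.3 -0.3  0. ]
move [ 0.0282 -0.0011 -0.0152] rot [-0.016  0.051  0.045] TCP [ 0.452 -0.006  0.029]
t 7.65 TCP out,along,z [0.025  0.0022 0.0609] tip [0.0367 0.0035 0.0885] corner [0.0266 0.0034 0.0928] F out,along,z [ 0.3 -0.3  0. ]
move [ 0.0409 -0.0005 -0.0108] rot [-0.016  0.051  0.045] TCP [ 0.461 -0.01   0.019]
[-10.3  17.3 116.  -18.8  26.2 -58.5]
```

```bash
python3 -m crank '{"hand":[255,255,255,255,255],"translation":[[0.002,-0.002,-0.014],[0.012,-0.002,-0.015],[0.022,-0.001,-0.015],[0.032,-0.001,-0.014],[0.041,0,-0.011]],"dr":[[0,0.05,0.045],[0,0.05,0.045],[0,0.05,0.045],[0,0.05,0.045],[0,0.05,0.045]]}' >/dev/null; python3 -m crank '{"hand":[255,255],"translation":[[0,0,0],[0,0,0]],"dr":[[0,0,0],[0,0,0]]}' >/dev/null; python3 w.py f 20 .012 .047;  python3 w.py f 20 .004 .046;python3 -c "
from h import *
print(np.round(sensors.observe()['q'],1))"
```

```text
t 8.35 TCP out,along,z [0.02   0.0001 0.0179] tip [0.0302 0.0002 0.046 ] corner [0.0199 0.     0.0498] F out,along,z [-0.2 -0.1 -0.2]
move [ 0.0053 -0.      0.0065] rot [-0.015  0.     0.001] TCP [ 0.467 -0.013  0.015]
t 8.35 TCP out,along,z [0.02   0.0001 0.0179] tip [0.0302 0.0002 0.046 ] corner [0.0199 0.     0.0498] F out,along,z [-0.2 -0.1 -0.2]
move [0.009  0.0001 0.0136] rot [-0.015  0.     0.001] TCP [ 0.474 -0.016  0.014]
[-13.4  22.8 117.5 -11.5  20.5 -67.4]
```

```bash
python3 -m crank '{"hand":[255,255,255],"translation":[[0.003,0,0.003],[0.005,0,0.0065],[0.005,0,0.0065]],"dr":[[0,0,0],[0,0,0],[0,0,0]]}' >/dev/null; python3 w.py f
python3 -m crank '{"hand":[255,255,255],"translation":[[0.001,0,0.002],[0.002,0,0.0035],[0.002,0,0.0035]],"dr":[[0,0,0],[0,0,0],[0,0,0]]}' >/dev/null; python3 w.py f 20 .004 .046
python3 -m crank '{"hand":[255,255],"translation":[[0.001,0,0.0015],[0.001,0,0.0015]],"dr":[[0,0,0],[0,0,0]]}' >/dev/null; python3 w.py f 20 .004 .046
python3 - <<'E'
from d import *
a=grab("scene");b=grab("side")
cv2.imwrite("pics/s4.png",np.hstack([cv2.resize(a[0][185:305,205:325],(400,400),interpolation=cv2.INTER_CUBIC),cv2.resize(b[0][110:210,250:350],(400,400),interpolation=cv2.INTER_CUBIC)]))
E
```

```text
t 8.65 TCP out,along,z [ 0.0118 -0.      0.0157] tip [ 0.022  -0.      0.0439] corner [ 0.0117 -0.0002  0.0476] F out,along,z [-0.4  0.   0.8]
t 8.95 TCP out,along,z [ 0.0087 -0.0002  0.0146] tip [ 0.019  -0.0001  0.0428] corner [ 0.0086 -0.0003  0.0466] F out,along,z [1.4 0.4 0.3]
move [0.0021 0.0002 0.0042] rot [-0.015 -0.001  0.001] TCP [ 0.474 -0.016  0.014]
t 9.15 TCP out,along,z [ 0.0074 -0.0002  0.014 ] tip [ 0.0176 -0.0002  0.0422] corner [ 0.0073 -0.0004  0.0459] F out,along,z [ 2.2  0.5 -0.1]
move [0.0011 0.0003 0.0032] rot [-0.015 -0.002  0.001] TCP [ 0.474 -0.016  0.014]
```

View pics/s4.png

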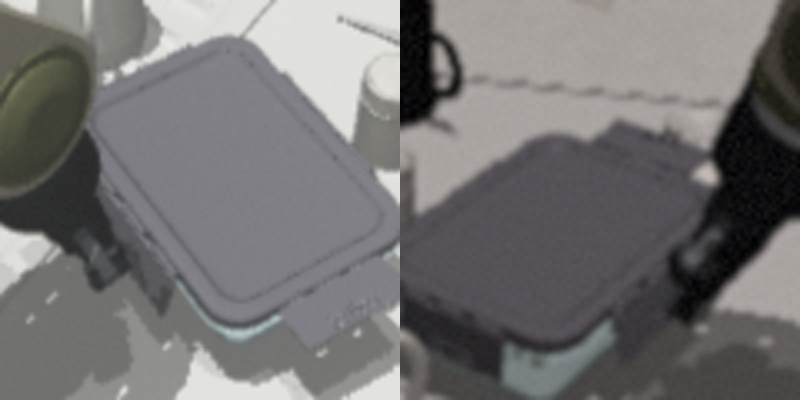

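The front panel now hangs down with the fingertip against it at (110,275), and the force is rising at 2.2 N. I'll keep pressing inward.

```bash
for i in 1 ; do python3 -m crank '{"hand":[255,255,255],"translation":[[0.0005,0,0.0013],[0.001,0,0.0026],[0.001,0,0.0026]],"dr":[[0,0,0],[0,0,0],[0,0,0]]}' >/dev/null; python3 w.py f; done
python3 -m crank '{"hand":[255,255,255],"translation":[[0.0005,0,0.0013],[0.001,0,0.0026],[0.001,0,0.0026]],"dr":[[0,0,0],[0,0,0],[0,0,0]]}' >/dev/null; python3 w.py f
python3 -m crank '{"hand":[255,255,255],"translation":[[0.0005,0,0.0013],[0.0008,0,0.002],[0.0008,0,0.002]],"dr":[[0,0,0],[0,0,0],[0,0,0]]}' >/dev/null; python3 w.py f
```

```text
t 9.55 TCP out,along,z [ 0.0027 -0.      0.0148] tip [ 0.0131 -0.      0.0429] corner [ 0.0027 -0.0002  0.0467] F out,along,z [ 0.2 -0.1  0.7]
t 9.85 TCP out,along,z [ 0.0007 -0.0002  0.0144] tip [ 0.011  -0.0002  0.0426] corner [ 0.0007 -0.0003  0.0464] F out,along,z [-0.9  0.1 -0.1]
t 10.15 TCP out,along,z [ 0.0002 -0.0003  0.0139] tip [ 0.0104 -0.0003  0.0421] corner [ 0.     -0.0004  0.0459] F out,along,z [5.5 0.7 4.5]
```

```bash
python3 -m crank '{"hand":[255,255],"translation":[[0.0004,0,0.0012],[0.0004,0,0.0012]],"dr":[[0,0,0],[0,0,0]]}' >/dev/null; python3 w.py f
python3 -m crank '{"hand":[255,255,255,255,255],"translation":[[-0.004,0,-0.012],[-0.03,0,-0.035],[-0.075,0,-0.04],[-0.12,0,-0.04],[-0.14,0,-0.04]],"dr":[[0,0,0],[0,0,0],[0,0,0],[0,0,0],[0,0,0]]}' >/dev/null
python3 -m crank '{"hand":[255],"translation":[[0,0,0]],"dr":[[0,0,0]]}' >/dev/null
python3 w.py f
python3 - <<'E'
from d import *
b=grab("scene");D=dish(cloud(b));L=D.reshape(-1,3);g=b[0].max(2).ravel()
m=(L[:,0]<-.079)&(L[:,0]>-.13)&(abs(L[:,1])<.05)&(L[:,2]>.03)&(L[:,2]<.1)&(g<120)
q=L[m];print("front out/z",len(q),np.percentile(-q[:,0]-.077,[5,50,95]).round(4),np.percentile(q[:,2],[5,50,95]).round(3))
m=(L[:,1]<-.11)&(L[:,1]>-.15)&(abs(L[:,0])<.035)&(L[:,2]>.05)&(L[:,2]<.1)
q=L[m];print("right",len(q),np.percentile(-q[:,1]-.107,[5,50,95]).round(4),np.percentile(q[:,2],[5,50,95]).round(3))
cv2.imwrite("pics/s5.png",cv2.resize(b[0][185:305,205:345],(700,600),interpolation=cv2.INTER_CUBIC))
E
```

```text
t 10.35 TCP out,along,z [ 0.     -0.0004  0.0137] tip [ 0.0102 -0.0003  0.0419] corner [-0.0002 -0.0005  0.0456] F out,along,z [9.6 1.7 7. ]
t 10.95 TCP out,along,z [0.0831 0.0008 0.1346] tip [0.0935 0.0008 0.1627] corner [0.0832 0.0006 0.1665] F out,along,z [ 0.4 -0.5  0.5]
front out/z 184 [0.0022 0.0032 0.0046] [0.041 0.056 0.07 ]
right 380 [0.0043 0.0172 0.0292] [0.074 0.077 0.079]
```

View pics/s5.png

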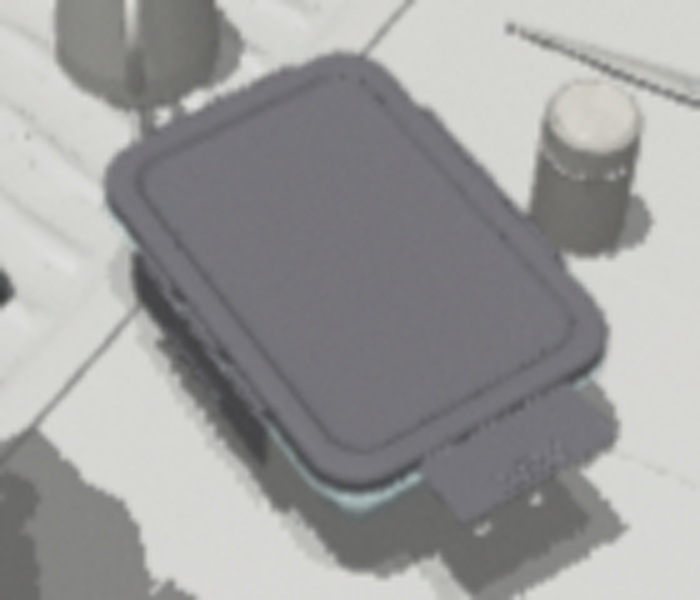

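The front clip is shut: its face is at out 3 mm from z 41 to 70 mm, it snapped (force fell, then hard contact at 9.6 N), and the dish hasn't moved. For the right clip I turn the tool -90° about vertical, which keeps joint 6 in range.

```bash
sed -i 's/inner=tip+.011\*R\[:,2\]/sg=1 if n is ex else -1;inner=tip+sg*.011*R[:,2]/; s/G=np.c_\[X,t3,Z\]/G=np.c_[X,sg*t3,sg*Z]/; s/^import sys/import sys;np.set_printoptions(suppress=True)/' w.py; python3 w.py r 20 .036 .13
```

```text
t 11.0 TCP out,along,z [-0.1076  0.1602  0.1329] tip [-0.1076  0.1706  0.161 ] corner [-0.1078  0.1809  0.1573] F out,along,z [ 0.3  0.1 -1. ]
move [ 0.088  -0.1415  0.1406] rot [ 1.583  0.548 -0.006] TCP [ 0.487 -0.18   0.098]
```

```bash
python3 -m crank '{"hand":[255,255,255,255,255],"translation":[[0.01,-0.028,0.028],[0.02,-0.056,0.056],[0.03,-0.084,0.084],[0.04,-0.112,0.112],[0.05,-0.14,0.14]],"dr":[[0.14,0.048,0],[0.28,0.096,0],[0.42,0.144,0],[0.56,0.19,0],[0.7,0.24,0]]}' >/dev/null; python3 w.py r 20 .036 .13;python3 -m crank '{"hand":[255,255,255,255,255],"translation":[[0,0,0],[0,0,0],[0,0,0],[0,0,0],[0,0,0]],"dr":[[0.14,0.048,0],[0.28,0.096,0],[0.42,0.144,0],[0.56,0.19,0],[0.7,0.24,0]]}' >/dev/null; python3 w.py r 20 .036 .13
```

```text
t 11.5 TCP out,along,z [0.0364 0.013  0.1303] tip [0.039  0.0167 0.1599] corner [0.0318 0.025  0.1595] F out,along,z [-2.3 -0.2  0.3]
move [0.0335 0.004  0.0083] rot [ 0.875  0.301 -0.002] TCP [ 0.487 -0.18   0.098]
t 12.0 TCP out,along,z [0.035  0.0139 0.1301] tip [0.0436 0.0141 0.1589] corner [0.0332 0.016  0.1619] F out,along,z [-0.   0.1 -0.6]
move [0.0305 0.0117 0.0124] rot [ 0.175  0.06  -0.001] TCP [ 0.487 -0.18   0.098]
```

```bash
python3 -m crank '{"hand":[255,255,255,255],"translation":[[0.015,0.006,0.006],[0.03,0.012,0.012],[0.03,0.012,0.012],[0.03,0.012,0.012]],"dr":[[0.1,0.03,0],[0.175,0.06,0],[0.175,0.06,0],[0.175,0.06,0]]}' >/dev/null; python3 -m crank '{"hand":[255],"translation":[[0,0,0]],"dr":[[0,0,0]]}' >/dev/null; for a in ".034 .09" ".033 .075" ".028 .061" ".019 .051"; do python3 w.py r 20 $a; done; python3 -c "
from h import *
print(np.round(sensors.observe()['q'],1))"
```

```text
t 12.5 TCP out,along,z [ 0.0354 -0.0004  0.101 ] tip [ 0.0456 -0.0003  0.1292] corner [ 0.0352 -0.0002  0.133 ] F out,along,z [ 0.4 -0.7  0.8]
move [ 0.0409 -0.0007  0.0133] rot [ 0.01   0.003 -0.004] TCP [ 0.488 -0.178  0.058]
t 12.5 TCP out,along,z [ 0.0354 -0.0004  0.101 ] tip [ 0.0456 -0.0003  0.1292] corner [ 0.0352 -0.0002  0.133 ] F out,along,z [ 0.4 -0.7  0.8]
move [ 0.0553 -0.0008  0.0174] rot [ 0.01   0.003 -0.004] TCP [ 0.489 -0.178  0.043]
t 12.5 TCP out,along,z [ 0.0354 -0.0004  0.101 ] tip [ 0.0456 -0.0003  0.1292] corner [ 0.0352 -0.0002  0.133 ] F out,along,z [ 0.4 -0.7  0.8]
move [ 0.0702 -0.0009  0.0175] rot [ 0.01   0.003 -0.004] TCP [ 0.491 -0.173  0.029]
t 12.5 TCP out,along,z [ 0.0354 -0.0004  0.101 ] tip [ 0.0456 -0.0003  0.1292] corner [ 0.0352 -0.0002  0.133 ] F out,along,z [ 0.4 -0.7  0.8]
move [ 0.0826 -0.0009  0.0124] rot [ 0.01   0.003 -0.004] TCP [ 0.494 -0.165  0.019]
[-44.1  25.6  89.4  19.7  72.6 -26.8]
```

```bash
python3 -m crank '{"hand":[255,255,255,255,255],"translation":[[0.025,0,0.002],[0.045,0,0.003],[0.062,0,0.011],[0.072,0,0.014],[0.082,0,0.0125]],"dr":[[0,0,0],[0,0,0],[0,0,0],[0,0,0],[0,0,0]]}' >/dev/null; python3 -m crank '{"hand":[255,255],"translation":[[0,0,0],[0,0,0]],"dr":[[0,0,0],[0,0,0]]}' >/dev/null; python3 w.py r 20 .012 .047;  python3 w.py r 20 .004 .046
python3 - <<'E'
from d import *
b=grab("scene");D=dish(cloud(b));L=D.reshape(-1,3)
m=(L[:,1]<-.11)&(L[:,1]>-.15)&(L[:,0]<-.015)&(L[:,0]>-.04)&(L[:,2]>.03)&(L[:,2]<.1)
q=L[m];o=-q[:,1]-.107;print("right",len(q),np.percentile(o,[5,50,95]).round(4),np.percentile(q[:,2],[5,50,95]).round(3))
cv2.imwrite("pics/s6.png",cv2.resize(b[0][185:305,205:345],(560,480),interpolation=cv2.INTER_CUBIC))
E
```

```text
t 13.2 TCP out,along,z [ 0.0192 -0.0013  0.0201] tip [ 0.0294 -0.0012  0.0483] corner [ 0.0191 -0.0011  0.0521] F out,along,z [-0.2 -0.2 -0.3]
move [ 0.0072 -0.0013 -0.005 ] rot [ 0.009  0.003 -0.005] TCP [ 0.497 -0.159  0.015]
t 13.2 TCP out,along,z [ 0.0192 -0.0013  0.0201] tip [ 0.0294 -0.0012  0.0483] corner [ 0.0191 -0.0011  0.0521] F out,along,z [-0.2 -0.2 -0.3]
move [ 0.0109 -0.0012 -0.0122] rot [ 0.009  0.003 -0.005] TCP [ 0.501 -0.151  0.014]
right 46 [0.0063 0.012  0.0215] [0.051 0.06  0.069]
```

View pics/s6.png

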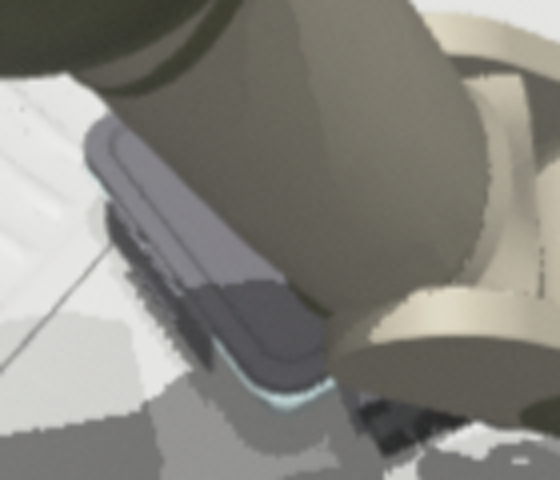

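The arm hides most of the view. The right panel is visible at about (385,425), folded down, and depth gives out 22 mm at z 51 mm, about 0.7 rad. Now I press it in; I expect the force to rise, drop, then meet a hard stop.

```bash
python3 -m crank '{"hand":[255,255,255],"translation":[[0.004,0,-0.0025],[0.0072,0,-0.005],[0.0072,0,-0.005]],"dr":[[0,0,0],[0,0,0],[0,0,0]]}' >/dev/null; python3 w.py r
python3 -m crank '{"hand":[255,255,255],"translation":[[0.001,0,-0.002],[0.002,0,-0.004],[0.002,0,-0.004]],"dr":[[0,0,0],[0,0,0],[0,0,0]]}' >/dev/null; python3 w.py r
python3 -m crank '{"hand":[255,255,255],"translation":[[0.0007,0,-0.0015],[0.0012,0,-0.003],[0.0012,0,-0.003]],"dr":[[0,0,0],[0,0,0],[0,0,0]]}' >/dev/null; python3 w.py r
python3 -m crank '{"hand":[255,255,255],"translation":[[0.0003,0,-0.001],[0.0007,0,-0.002],[0.0007,0,-0.002]],"dr":[[0,0,0],[0,0,0],[0,0,0]]}' >/dev/null; python3 w.py r
```

```text
t 13.55 TCP out,along,z [ 0.0117 -0.0008  0.0144] tip [ 0.0219 -0.0007  0.0426] corner [ 0.0116 -0.0006  0.0463] F out,along,z [ 0. -0.  0.]
t 13.85 TCP out,along,z [ 0.0075 -0.0009  0.014 ] tip [ 0.0177 -0.0008  0.0423] corner [ 0.0074 -0.0007  0.046 ] F out,along,z [0.5 1.5 1.1]
t 14.15 TCP out,along,z [ 0.0046 -0.001   0.0139] tip [ 0.0148 -0.0009  0.0421] corner [ 0.0044 -0.0008  0.0458] F out,along,z [ 1.3 -0.8  0.6]
t 14.45 TCP out,along,z [ 0.0026 -0.001   0.0139] tip [ 0.0128 -0.0009  0.0421] corner [ 0.0024 -0.0008  0.0458] F out,along,z [ 3.5 -0.1 -2.2]
```

```bash
python3 -m crank '{"hand":[255,255,255],"translation":[[0.0003,0,-0.001],[0.0007,0,-0.002],[0.0007,0,-0.002]],"dr":[[0,0,0],[0,0,0],[0,0,0]]}' >/dev/null; python3 w.py r
python3 -m crank '{"hand":[255,255,255],"translation":[[0.0003,0,-0.001],[0.0007,0,-0.002],[0.0007,0,-0.002]],"dr":[[0,0,0],[0,0,0],[0,0,0]]}' >/dev/null; python3 w.py r
python3 -m crank '{"hand":[255,255,255],"translation":[[0.0003,0,-0.001],[0.0005,0,-0.0015],[0.0005,0,-0.0015]],"dr":[[0,0,0],[0,0,0],[0,0,0]]}' >/dev/null; python3 w.py r
```

```text
t 14.75 TCP out,along,z [-0.0001 -0.0008  0.014 ] tip [ 0.0101 -0.0007  0.0422] corner [-0.0003 -0.0006  0.046 ] F out,along,z [ 0.1 -1.3 -0.5]
t 15.05 TCP out,along,z [-0.0022 -0.0008  0.014 ] tip [ 0.008  -0.0007  0.0422] corner [-0.0023 -0.0006  0.046 ] F out,along,z [-0.2  0.3  0.4]
t 15.35 TCP out,along,z [-0.0035 -0.0009  0.014 ] tip [ 0.0067 -0.0007  0.0422] corner [-0.0036 -0.0007  0.0459] F out,along,z [-0.1  0.4 -0.2]
```

```bash
python3 -m crank '{"hand":[255,255,255],"translation":[[0.0003,0,-0.001],[0.0005,0,-0.0015],[0.0005,0,-0.0015]],"dr":[[0,0,0],[0,0,0],[0,0,0]]}' >/dev/null; python3 w.py r
python3 -m crank '{"hand":[255,255],"translation":[[0.0003,0,-0.001],[0.0003,0,-0.001]],"dr":[[0,0,0],[0,0,0]]}' >/dev/null; python3 w.py r
```

```text
t 15.65 TCP out,along,z [-0.0041 -0.001   0.014 ] tip [ 0.0061 -0.0009  0.0422] corner [-0.0043 -0.0008  0.0459] F out,along,z [7.  1.  0.9]
t 15.85 TCP out,along,z [-0.0043 -0.0011  0.014 ] tip [ 0.0058 -0.001   0.0422] corner [-0.0045 -0.0009  0.0459] F out,along,z [12.3  2.1  1.4]
```

Hard stop reached at 12 N. I'll retreat outward and up, then check all four clips.

```bash
python3 -m crank '{"hand":[255,255,255,255,255],"translation":[[-0.004,0,0.014],[-0.03,0,0.03],[-0.075,0,0.03],[-0.12,0,0.03],[-0.16,0,0.03]],"dr":[[0,0,0],[0,0,0],[0,0,0],[0,0,0],[0,0,0]]}' >/dev/null
python3 -m crank '{"hand":[255,255,255,255,255],"translation":[[-0.03,-0.03,0.01],[-0.03,-0.08,0.01],[-0.03,-0.13,0.01],[-0.03,-0.16,0.01],[-0.03,-0.16,0.01]],"dr":[[0,0,0],[0,0,0],[0,0,0],[0,0,0],[0,0,0]]}' >/dev/null
python3 w.py r
python3 - <<'E'
from d import *
out=[]
for nm in("scene","side"):
    b=grab(nm);L=dish(cloud(b)).reshape(-1,3);g=b[0].max(2).ravel()
    z=(L[:,2]>.042)&(L[:,2]<.069)&(g<130)
    for k,a,s,h,w in(("front",0,-1,.077,.045),("back",0,1,.077,.045),("right",1,-1,.107,.03),("left",1,1,.107,.03)):
        q=L[z&(abs(L[:,1-a])<w)&(s*L[:,a]>h-.004)&(s*L[:,a]<h+.04)];o=s*q[:,a]-h
        if len(q)>10: print(nm,k,len(q),"out 5/50/95%",np.percentile(o,[5,50,95]).round(4),"slope",np.polyfit(q[:,2],o,1)[0].round(2))
    m=abs(L[:,2]-.076)<.01
    out.append(b[0])
cv2.imwrite("pics/s7.png",np.hstack([cv2.resize(out[0][150:350,190:390],(400,400)),cv2.resize(out[1][90:240,200:350],(400,400))]))
P=np.load("scene0.npz")["im"];d=cv2.absdiff(P,out[0]).max(2)
for n,(u0,u1,v0,v1) in dict(mug=(215,250,155,205),shaker=(310,335,200,235),sd=(317,357,308,345),lid=(245,310,205,260)).items(): print(n,"diff",d[v0:v1,u0:u1].mean().round(1))
E
```

```text
t 16.85 TCP out,along,z [0.0968 0.1622 0.1783] tip [0.107  0.1624 0.2066] corner [0.0966 0.1624 0.2103] F out,along,z [-1.1 -0.5  0.2]
scene front 104 out 5/50/95% [0.0006 0.0026 0.0039] slope -0.05
side front 151 out 5/50/95% [0.0006 0.0022 0.0038] slope -0.02
side left 179 out 5/50/95% [0.0089 0.0107 0.0125] slope -0.02
mug diff 38.0
shaker diff 47.8
sd diff 61.6
lid diff 41.8
```

View pics/s7.png

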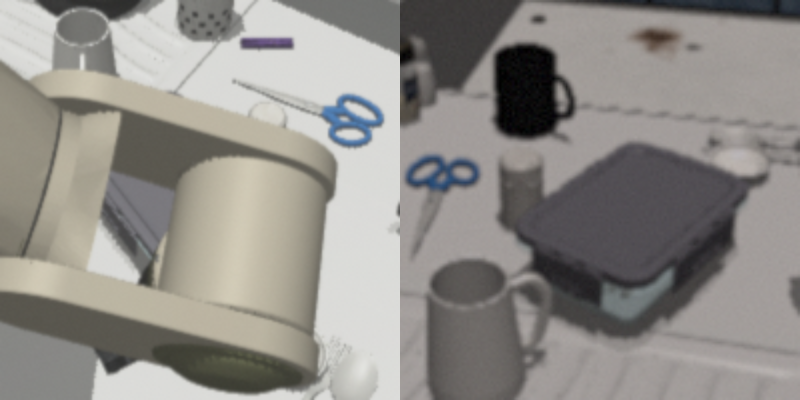

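The side view shows the left and front clips flat, but the arm blocks the scene view. I'll swing the arm aside to check the right clip.

```bash
python3 -m crank '{"hand":[255,255,255,255,255],"translation":[[-0.03,0,-0.03],[-0.05,0,-0.08],[-0.05,0,-0.13],[-0.05,0,-0.18],[-0.05,0,-0.23]],"dr":[[0,0,0],[0,0,0],[0,0,0],[0,0,0],[0,0,0]]}' >/dev/null
python3 -m crank '{"hand":[255,255,255,255,255],"translation":[[0,0,-0.05],[0,0,-0.1],[0,0,-0.15],[0,0,-0.2],[0,0,-0.2]],"dr":[[0,0,0],[0,0,0],[0,0,0],[0,0,0],[0,0,0]]}'
python3 - <<'E'
from d import *
b=grab("scene");L=dish(cloud(b)).reshape(-1,3);g=b[0].max(2).ravel()
z=(L[:,2]>.042)&(L[:,2]<.069)&(g<130)
for k,a,s,h,w in(("front",0,-1,.077,.045),("right",1,-1,.107,.03)):
    q=L[z&(abs(L[:,1-a])<w)&(s*L[:,a]>h-.012)&(s*L[:,a]<h+.04)];o=s*q[:,a]-h
    if len(q)>10: print(k,len(q),"out",np.percentile(o,[5,50,95]).round(4),"slope",np.polyfit(q[:,2],o,1)[0].round(2))
P=np.load("scene0.npz")["im"];d=cv2.absdiff(P,b[0]).max(2)
for n,(u0,u1,v0,v1) in dict(mug=(215,250,155,205),shaker=(310,335,200,235),sd=(317,357,308,345),lid=(245,310,205,260)).items():
    print(n,"diff",d[v0:v1,u0:u1].mean().round(1))
cv2.imwrite("pics/s8.png",cv2.resize(b[0][140:350,190:390],(571,600),interpolation=cv2.INTER_CUBIC))
E
```

```text
time_s: 17.95
position: [0.4776, 0.1863, 0.3714]
tool_rot: [[0.148, 0.912, -0.383], [0.309, -0.41, -0.858], [-0.94, 0.009, -0.342]]
ft_force: [-0.6, -0.2, -1.7]
grip_width: -0.0004
front 170 out [-0.0017  0.0029  0.0044] slope -0.06
right 167 out [-0.0033 -0.0011  0.0006] slope -0.07
mug diff 7.7
shaker diff 8.9
sd diff 11.2
lid diff 13.6
```

View pics/s8.png

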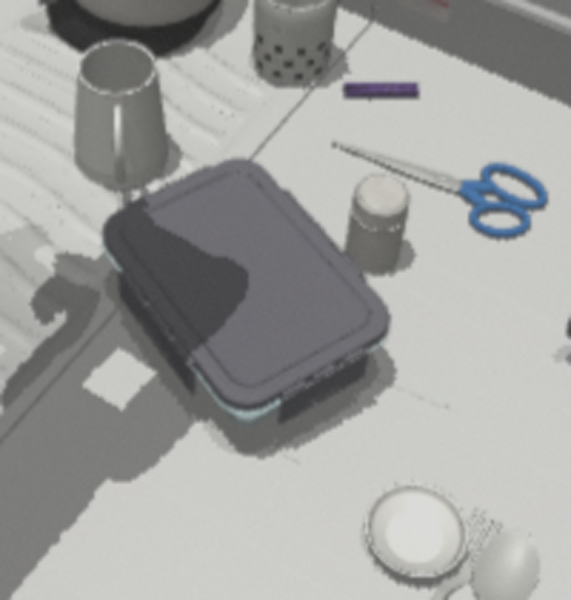

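Both clips hang flat, front at (155,325) and right at (325,390), and nothing else has shifted. I'll let the arm settle and hand in.

```bash
python3 -m crank '{"hand":[255,255,255],"translation":[[0,0,0],[0,0,0],[0,0,0]],"dr":[[0,0,0],[0,0,0],[0,0,0]]}' && python3 -c "
from rig import env
print(env.close_job())"
```

```text
time_s: 18.3
position: [0.4759, 0.1803, 0.3698]
tool_rot: [[0.147, 0.908, -0.392], [0.306, -0.419, -0.855], [-0.941, 0.006, -0.34]]
ft_force: [-0.1, -0.3, -0.1]
grip_width: 0.0002
the job is handed in; nothing more can be done
None
```

I folded the front and right-hand clips down and pressed them in with the closed fingertips, and handed the job in at 18.3 s. `env.close_job()` gave no verdict.

**How it went**
- **First push:** The first try at the front clip, with the tool vertical, only brought it to about 1.4 rad. The finger ends sat about 30 mm short of the reported TCP.
- **Second try:** A 40° tilt ran into the limits of joints 4 and 5. I then used a 20° tilt and allowed for the 30 mm, and that worked for both clips.

**Last checks**
- **Snap-in:** On both clips the force rose, fell to about zero, then met a hard stop (9.6 N front, 12.3 N right). I saw no sign of the dish sliding.
- **Front and right clips:** With the arm away, both outer faces hang flat. Fitted slopes were -0.06 and -0.07 rad, within the 0.12 rad limit.
- **Position offset:** The right and left faces each read about 5 mm off in dish y, in the same direction. I put that down to my estimate of the dish centre, since the lid looked unmoved.
- **Left clip:** It measured flat from the side camera (slope -0.02 rad).
- **Back clip:** I did not measure it, but nothing touched it.
- **Mug, shaker and sauce dish:** They look unmoved in the last picture. I compared them with the first picture only by image difference, which was small and partly shadow.

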